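# Set the gauge amplifier's range lever to the third click

### The job

Set the range on the grey gauge amplifier: push its orange lever along its slot from the home end (the robot's right) to the third click. Go one click at a time, resting about a second in each of clicks one, two and three, and never run on to the fourth. Only push the lever with a fingertip or the outside of the fingers, never pinch it, leave it lying in the third click with the robot clear, and do not disturb the loose things round the amplifier.

Things in the scene. Friction and masses are not known exactly. Their poses are not given: they have to be found in the camera images.
- amplifier: grey bench gauge amplifier with a black top plate, fixed to the desk, 110 (x) x 190 (y) x 52 (z) mm; origin at the centre of its underside, +z up. The lever's slot runs along its own y axis at x = -12 mm, in the top plate. At x = -38 mm a row of six white marks, 18 mm apart, shows the lever's places: home at y = -45 mm, then clicks one to five at y = -27, -9, 9, 27, 45 mm. A low display and keys on the +x half of the plate stand less than 5 mm above it
- range_lever (a joint): travel of the orange lever along the amplifier's +y (m): 0 at home, where it starts (end stop), clicks at 0.018, 0.036, 0.054, 0.072, 0.090 (end stop). Between two clicks it needs a push of about 4.5 to 7 N, greatest a quarter of the way and none at half way; past half way it runs on by itself into the next click and stays there, away from the finger that pushed it
- lever_top (a point): centre of the lever's top, 49 mm above the amplifier's top plate (101 mm above the desk), moving with the lever. The orange grip is 34 mm across the slot (amplifier's x), 14 mm along it (y), and has flat upright sides from 14 mm to 46 mm above the top plate; a low ridge 8 mm wide, rising 3 mm, runs along its top. Free space for the fingers all round it above the plate
- lever_rear (a point): middle of the flat face of the orange grip towards home (amplifier's -y), 7 mm from the lever's centre and 30 mm above the top plate: the face to push. The grip is two halves, rear (solid range_lever_c2) and front (solid range_lever_c3), met at its centre line
- lever_front (a point): middle of the opposite flat face (amplifier's +y side) of the orange grip; fingers pressing on the rear and the front half at once count as pinching
- third_mark (a point): the white mark on the top plate that belongs to the third click, 26 mm beside the slot; when the lever lies in the third click its centre has the same y in the amplifier's frame
- ring_gauge: loose knurled steel setting ring, 54 mm across, 18 mm high, on the desk by the amplifier's near side; origin at the centre of its underside; bystander
- gauge_block: loose steel gauge block 9 x 35 x 20 mm on the desk by the amplifier's near side; origin at the centre of its underside; bystander
- brass_ring: loose brass bearing cage ring, 31 mm across, 9 mm high, on the desk behind the amplifier; origin at the centre of its underside; bystander
- oil_pot: loose small light-grey tin with lid, 51 mm across, 36 mm high, on the desk behind the amplifier; origin at the centre of its underside; bystander
- mouse: black computer mouse 104 x 58 x 37 mm, loose on the desk to the left; origin at the centre of its underside; bystander
Not all that is in view belongs to the job. What is meant by the amplifier is not brown, and is the larger of those in its own colour.

How it is judged:
By the outcome, as a careful person would: the job done as asked, in the order asked, and still so for the second after the job is handed in, with the robot touching nothing.
It also fails if it takes over 58 s, if anything falls off the work surface, if the arm or the gripper's body presses on something with over 40 N, if the wrist force passes 120 N, or if a joint passes its speed limit or range.

### The arm

A 7-joint arm with a two-finger parallel gripper is mounted at the origin on a cart in front of the work surface, level with it; the furniture and walls round the work are solid. World frame = base frame: x ahead of the robot, y to its left, z up, the work surface at z = 0. Lengths are in m, angles in rad, forces in N, time in s.
With the tool pointing down it reaches from about 0.4 to 0.875 m from the base axis. Payload 4.4 kg.
Tool frame: the origin (TCP) lies at the very end of the fingers, on their centre line; the grasp point (between the pads) lies r.grip_depth behind it (r.grip_depth is the distance from the TCP to the grasp point, in m); z points along the fingers, y is the line along which they close (so a half turn about z gives the same grasp; the last joint's range is limited). The gripper opens to 85 mm and grips with 20 to 120 N. Pads are 22 mm wide; open, the fingers measure 114 mm over their backs; the gripper's body (76 mm by 85 mm) begins 54 mm behind the grasp point. The pads swing forward as they close: fully open they stand 13 mm farther back than shut.
Start: joints at [-1.183, 0.628, 0.038, 1.517, -0.027, 0.996, -0.02], TCP at [0.285, 0.584, 0.231] pointing down, gripper open.
Joint ranges: [-3.06, 3.06], [-0.37, 2.12], [-1.25, 1.32], [0.18, 2.47], [-1.1, 4.24], [0.23, 1.98], [-2.94, 2.94]. Speed limits (rad/s): [2.57, 2.57, 3.14, 3.14, 3.14, 3.14, 3.14].

### API

Orientations are given as a unit quaternion [w, x, y, z].
In Python, from rig import r gives the robot as it stands. Calls block until the motion is done:
- r.move_pose(position, orientation): joint-space move of the TCP to a pose.
- r.servo_line(position, ori=None, velocity=0.15): straight line of the TCP; ori=None keeps the orientation; velocity is the mean speed in m/s.
- r.move_joints(angles): joint-space move.
- r.move_gripper(opening, squeeze=None): finger opening in m; squeeze is the grip in N (None keeps the last); returns when the fingers have stopped.
- r.dwell(seconds).
- r.solve_ik(position, orientation): joint angles nearest the present ones, or None.
- r.sense(): the state.
- r.camera(name): name is "scene" or "top" or "wrist"; returns a dict with "frame" (400x640x3 uint8, red, green, blue), "fx", "fy", "cx", "cy" (pixels), "view" (4x4, takes a point from world to camera coordinates). Camera axes: x right, y up, looking along -z (the intrinsics and any distortion apply to the point x, -y, -z); pixel columns grow to the right and rows downward; lengths in m; the calibration is good to about 2 mm. A picture is of the moment at which its call begins. There is no depth.
A pose or a line that the arm cannot do raises r.PlanningError and nothing moves.
- r.finish_job(): hands the job in; it is judged then, once.
The state is a dict: "time": time; "joints": joint angles; "qvel": joint speeds; "joint_torque": joint torques, N m; "position": TCP position; "tool_rot": TCP orientation; "contact_force": force on the tool from outside, world axes, zero at the start; "moment": the same for the moment, N m; "grip_width": finger opening in m; "finger_force": force on a finger pad.
Only numpy, scipy, OpenCV 4.12 (cv2) and the standard library are available. Lean on these libraries where they do the work, as an engineer would, in place of code of your own. Each camera call takes 0.05 s, during which the arm holds its last target. There are 200 camera calls.

## Working session

There is one attempt and no reset: what is moved stays moved. The work goes in short steps, each a Python script; the robot and the scene stay as the last script left them, time stands still between calls to the robot, and variables do not carry over. Pictures are saved under pics/ and viewed, at most 10 in all, crops included, and the job is handed in when it is done.

```bash
mkdir -p pics; ls; python3 - <<'E'
from rig import r
import cv2,numpy as np
for n in("top","scene"):
    c=r.camera(n); cv2.imwrite(f"pics/{n}0.png",c["frame"][:,:,::-1]); print(n,c["fx"],c["fy"],c["cx"],c["cy"],c["view"].round(4).tolist() if hasattr(c["view"],"round") else c["view"],[k for k in c])
s=r.sense();print(s["time"],s["position"],s["tool_rot"],s["grip_width"],r.grip_depth)
E
```

```text
pics
top 514.524357074101 514.524357074101 313.5080322567095 199.69747057846547 [[0.028, -0.9996, 0.0055, 0.2216], [0.9845, 0.0285, 0.173, -0.523], [-0.173, 0.0006, 0.9849, -1.6017], [0.0, 0.0, 0.0, 1.0]] ['frame', 'fx', 'fy', 'cx', 'cy', 'view']
scene 396.6495566410019 396.6495566410019 321.64767393888206 200.19044106184637 [[0.8997, -0.4364, -0.0122, -0.3754], [0.2896, 0.5757, 0.7647, -0.3463], [-0.3267, -0.6915, 0.6443, -0.9139], [0.0, 0.0, 0.0, 1.0]] ['frame', 'fx', 'fy', 'cx', 'cy', 'view']
0.1 [0.28466267 0.58371782 0.23049147] [-1.81232389e-04  2.24965015e-01  9.74366455e-01 -8.48990119e-04] 0.0856151438933528 0.0187
```

View pics/top0.png

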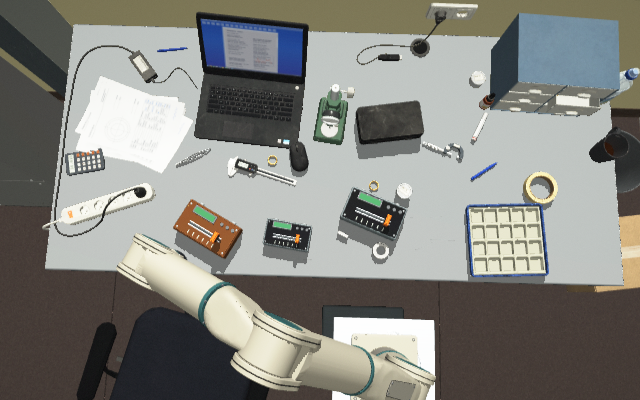

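View pics/scene0.png

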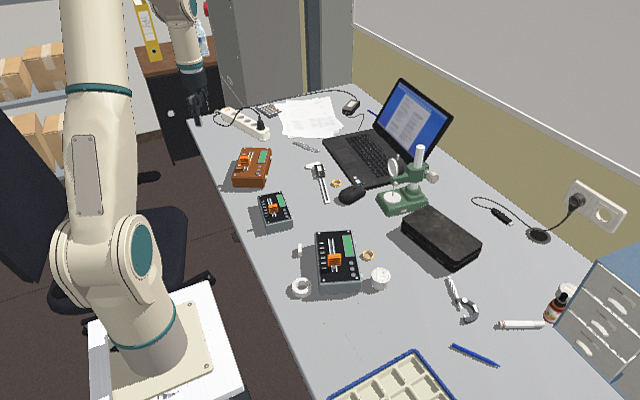

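The top view shows the larger black-topped grey amplifier at about (373,213), with its lever at about (383,222). The brown one (208,228) and the small grey one (288,238) are decoys. I'll enlarge the top view next.

```bash
python3 - <<'E'
import cv2
a=cv2.imread("pics/top0.png")[175:270,325:425]
cv2.imwrite("pics/top0c.png",cv2.resize(a,None,fx=6,fy=6,interpolation=cv2.INTER_CUBIC))
E
```

```text
(no output)
```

View pics/top0c.png

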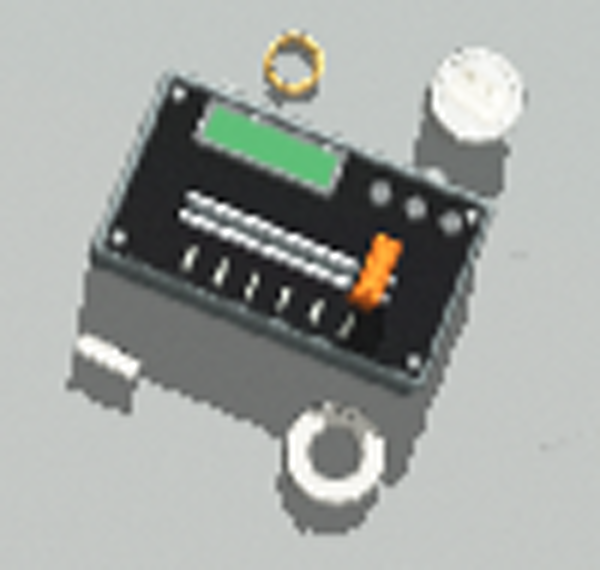

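The crop shows the top-plate corners at (170,72), (490,205), (422,390) and (95,255). The lever is at the right (home) end, and the marks run along the near side.

```bash
cat >h.py <<'E'
import numpy as np,cv2
from scipy.spatial.transform import Rotation as R
def ray(c,px,z):
    V=np.array(c["view"]);Rm,t=V[:3,:3],V[:3,3]
    px=np.atleast_2d(np.asarray(px,float))
    d=np.c_[(px[:,0]-c["cx"])/c["fx"],-(px[:,1]-c["cy"])/c["fy"],-np.ones(len(px))]@Rm
    o=-Rm.T@t
    return o+d*((z-o[2])/d[:,2])[:,None]
def fit(model,pts):  # 2D rigid fit: returns yaw, origin
    m,p=np.array(model),np.array(pts)[:,:2]
    a=m-m.mean(0);b=p-p.mean(0)
    yaw=np.arctan2((a[:,0]*b[:,1]-a[:,1]*b[:,0]).sum(),(a*b).sum())
    M=np.array([[np.cos(yaw),-np.sin(yaw)],[np.sin(yaw),np.cos(yaw)]])
    o=p.mean(0)-M@m.mean(0)
    return yaw,o,np.linalg.norm(m@M.T+o-p,axis=1)
def quat(phi): # tool down, tool y axis along world heading phi
    y=np.array([np.cos(phi),np.sin(phi),0]);z=np.array([0,0,-1.]);x=np.cross(y,z)
    q=R.from_matrix(np.c_[x,y,z]).as_quat();return q[[3,0,1,2]]
E
cat > a.py <<'E'
from rig import r
from h import *
c=r.camera("top")
px=np.array([(170,72),(490,205),(422,390),(95,255)])/6+[325,175]-0.5
P=ray(c,px,.052)
print(P.round(4),[np.linalg.norm(P[i]-P[i-1]).round(4) for i in range(4)])
yaw,o,e=fit([(.055,.095),(.055,-.095),(-.055,-.095),(-.055,.095)],P);print(yaw,o,e)
for k in(0,np.pi):
    for rot in (0,np.pi/2):
        print(k,rot,r.solve_ik([o[0]-.0,o[1],.25],quat(yaw+np.pi/2+k+rot)))
E
python3 a.py
```

```text
[[ 0.5618  0.1117  0.052 ]
 [ 0.4948 -0.059   0.052 ]
 [ 0.3955 -0.023   0.052 ]
 [ 0.462   0.1499  0.052 ]] [np.float64(0.1068), np.float64(0.1833), np.float64(0.1056), np.float64(0.1852)]
-0.36709833436561967 [0.4785372  0.04490299] [0.00306979 0.00464277 0.0026452  0.00354112]
0 0 [-0.24405446  0.36551368  0.12487893  1.95421121 -0.06062346  0.82538636
  1.11749677]
0 1.5707963267948966 [ 0.07230053  0.37570656 -0.30454873  1.94562878  0.1480983   0.84153345
  2.46323949]
3.141592653589793 0 [-0.76162711  0.49601023  0.89939229  1.96696536 -0.49087625  0.91155774
 -1.54702416]
3.141592653589793 1.5707963267948966 [-0.51779872  0.40028043  0.50807763  1.96134458 -0.25677739  0.84274085
 -0.23807006]
```

```bash
python3 - <<'E'
from rig import r
from h import *
yaw=-.367;o=np.array([.4785,.0449])
r.servo_line([.45,.35,.26],velocity=.25)
r.servo_line([.40,o[1]-.02,.30],quat(yaw+np.pi/2),velocity=.25)
r.move_gripper(0.0,40)
s=r.sense();print(s["time"],s["position"],s["grip_width"],s["contact_force"])
c=r.camera("wrist");np.save("wc.npy",c,allow_pickle=True)
cv2.imwrite("pics/w1.png",c["frame"][:,:,::-1])
E
```

```text
3.6917 [0.39998817 0.02488288 0.29999872] -0.00028255444885677306 [-0.44411311 -0.03606738 -0.29140426]
```

View pics/w1.png

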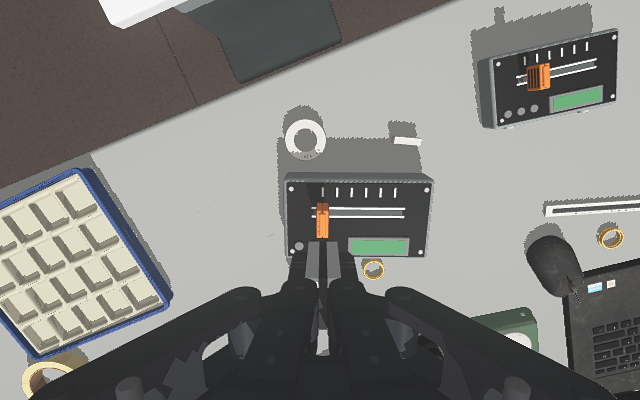

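The wrist view shows the amplifier, with marks at about (323..395, 192) and the lever top at about (322,208). The ring gauge (305,138), gauge block (407,141) and brass ring (373,269) are all clear of it. I'll refine the pose from a crop.

```bash
python3 - <<'E'
import cv2
a=cv2.imread("pics/w1.png")[165:265,275:440]
cv2.imwrite("pics/w1c.png",cv2.resize(a,None,fx=4.8,fy=4.8,interpolation=cv2.INTER_NEAREST))
E
```

```text
(no output)
```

View pics/w1c.png

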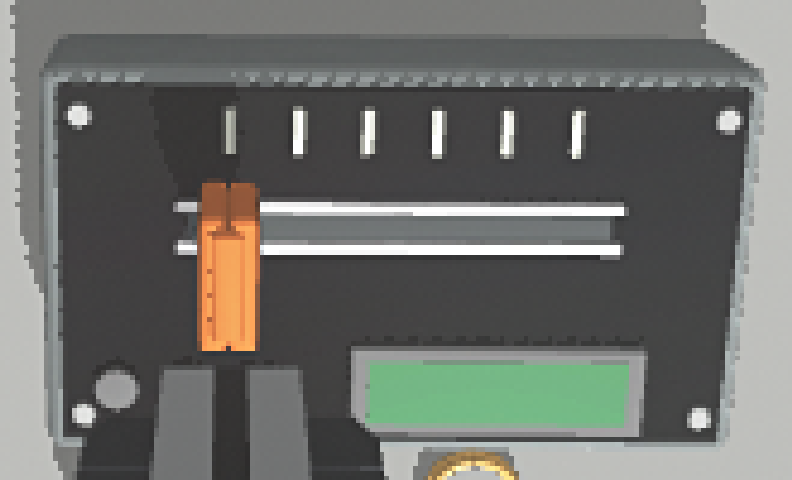

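```bash
python3 - <<'E'
from h import *
c=np.load("wc.npy",allow_pickle=True).item()
f=lambda p:np.array(p)/4.8+[275,165]-.5
mk=ray(c,f([(230,131),(298,131),(368,133),(437,133),(507,134),(577,134)]),.052)
yaw,o,e=fit([(-.038,y) for y in np.arange(-.045,.05,.018)],mk);print("marks",yaw,o,e,np.linalg.norm(mk[5]-mk[0]))
sc=ray(c,f([(79,116),(729,121),(700,418),(84,414)]),.052)
print("screws",sc.round(4),[np.linalg.norm(sc[i]-sc[i-1]).round(4) for i in range(4)],sc.mean(0))
d=sc[1]-sc[0]+sc[2]-sc[3];print("yaw screws",np.arctan2(-d[0],d[1]))
co=ray(c,f([(50,80),(758,80)]),.052);print("corners",co, np.linalg.norm(co[1]-co[0]))
inv=lambda p:(np.array(p)[:,:2]-o)@np.array([[np.cos(yaw),-np.sin(yaw)],[np.sin(yaw),np.cos(yaw)]])
print("lever amp frame",inv(ray(c,f([(200,222),(259,222),(200,350),(259,350)]),.098)))
print("screw amp",inv(sc),"corn",inv(co))
tz=.30
print("tips amp",inv(ray(c,f([(165,368),(213,368),(248,368),(300,368)]),tz)))
t=np.array([[.39998817,.02488288]]);print("tcp amp",inv(t))
E
```

```text
marks -0.37737988319111515 [0.48165625 0.04256482] [2.35053402e-04 2.35205419e-04 1.82860724e-04 1.56114586e-04
 8.24141359e-05 1.59341406e-04] 0.08988656309713405
screws [[ 0.4121 -0.02    0.052 ]
 [ 0.4736  0.1363  0.052 ]
 [ 0.5516  0.1058  0.052 ]
 [ 0.4901 -0.0509  0.052 ]] [np.float64(0.0839), np.float64(0.1679), np.float64(0.0837), np.float64(0.1684)] [0.48186453 0.04277819 0.052     ]
yaw screws -0.37473586643092344
corners [[ 0.40066487 -0.02328114  0.052     ]
 [ 0.46584645  0.14619662  0.052     ]] 0.1815801467025884
lever amp frame [[-0.02809439 -0.05163661]
 [-0.02823367 -0.03793596]
 [ 0.00391013 -0.05148123]
 [ 0.00376811 -0.03744301]]
screw amp [[-0.04159191 -0.08378087]
 [-0.04197431  0.08415322]
 [ 0.0417597   0.08455007]
 [ 0.04226651 -0.08382199]] corn [[-0.05102897 -0.09105679]
 [-0.05288419  0.09051388]]
tips amp [[-0.0785275  -0.05161609]
 [-0.07857533 -0.04688508]
 [-0.0786102  -0.04343528]
 [-0.07866202 -0.03830969]]
tcp amp [[-0.06940582 -0.04653126]]
```

```bash
cat > p.py <<'E'
from rig import r
from h import *
yaw=-.376;o=np.array([.4817,.0426]);Z=.072
M=np.array([[np.cos(yaw),-np.sin(yaw)],[np.sin(yaw),np.cos(yaw)]])
Q=quat(yaw+2*np.pi)  # tool y along amp x
W=lambda y,z=Z:[*(o+M@[-.012,y]),z]
Fy=lambda s:float(np.array(s["contact_force"])[:2]@M[:,1])
Y=lambda s:float(M[:,1]@(np.array(s["position"])[:2]-o))
def push(y0,y1,step=.001):
    """step TCP from y0 to y1 (amp y); stop once force has peaked and gone"""
    b=Fy(r.sense());pk=0
    for y in np.arange(y0,y1+1e-6,step):
        r.servo_line(W(y),velocity=.02);s=r.sense();F=b-Fy(s);pk=max(pk,F)
        print(f"{y*1e3:.1f}/{Y(s)*1e3:.1f}:{F:.1f}",end=" ")
        if pk>3 and F<.8: break
    print("t",s["time"]);return y
E
python3 - <<'E'
from p import *
r.move_pose(W(-.078,.25),Q); r.servo_line(W(-.078),velocity=.12)
s=r.sense();print(s["time"],s["position"],s["contact_force"],s["joints"])
y=push(-.078,-.050)
c=r.camera("wrist");cv2.imwrite("pics/w2.png",c["frame"][:,:,::-1])
np.save("wc.npy",c,allow_pickle=True)
E
```

```text
6.5333 [ 0.44230054 -0.02556753  0.07245441] [-0.57179664 -0.03099855  0.43108193] [-0.1494184   0.64348063  0.20935427  2.21716488 -0.41339863  0.31545726
  0.03797987]
-78.0/-77.9:-0.5 -77.0/-76.8:0.1 -76.0/-75.9:0.6 -75.0/-74.9:-0.1 -74.0/-73.9:-0.3 -73.0/-72.9:-0.7 -72.0/-71.9:-1.0 -71.0/-70.9:0.0 -70.0/-69.9:0.1 -69.0/-68.9:-0.3 -68.0/-67.9:-0.2 -67.0/-66.9:-0.6 -66.0/-65.9:0.2 -65.0/-64.9:0.0 -64.0/-64.4:1.0 -63.0/-63.8:4.0 -62.0/-63.0:3.6 -61.0/-62.3:6.6 -60.0/-61.7:7.5 -59.0/-61.0:7.5 -58.0/-60.3:8.9 -57.0/-59.5:8.6 -56.0/-58.6:9.0 -55.0/-57.5:7.7 -54.0/-56.2:7.1 -53.0/-54.7:5.3 -52.0/-52.8:4.0 -51.0/-50.9:1.8 -50.0/-49.3:2.0 t 13.7833
```

View pics/w2.png

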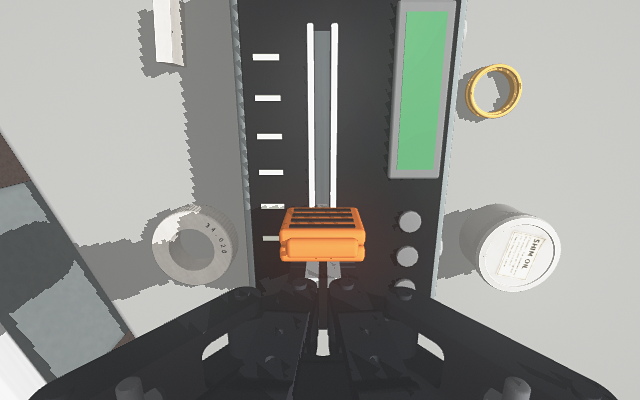

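```bash
python3 - <<'E'
from p import *
c=np.load("wc.npy",allow_pickle=True).item()
inv=lambda p:(p[:,:2]-o)@M
print("cam",inv((-np.array(c["view"])[:3,:3].T@np.array(c["view"])[:3,3])[None]))
print(inv(ray(c,[(285,236),(362,236),(282,261),(363,261)],.098)))
s=r.sense();print(s["time"],Y(s),Fy(s))
print("marks",inv(ray(c,[(266,57),(270,206),(272,238)],.052)))
E
```

```text
cam [[-0.01191611  0.02258613]]
[[-0.02627777 -0.02506784]
 [ 0.00333137 -0.02505207]
 [-0.0277897  -0.03564048]
 [ 0.00408815 -0.03562466]]
13.8333 -0.04908389068636528 -0.49679291977565143
marks [[-0.03795232  0.04475507]
 [-0.0392801  -0.02711541]
 [-0.038999   -0.04511639]]
```

```bash
cat >> p.py <<'E'
def lever():
    """amp-y of the near/far edges of the bright orange grip top (z=.098), and median"""
    c=r.camera("wrist");h=cv2.cvtColor(c["frame"],cv2.COLOR_RGB2HSV)
    m=cv2.inRange(h,(5,150,100),(20,255,255));n,_,st,_=cv2.connectedComponentsWithStats(m)
    i=1+np.argmax(st[1:,4]);x,y,w,hh,_=st[i]
    P=ray(c,[(x+w/2,y),(x+w/2,y+hh)],.098);a=(P[:,:2]-o)@M
    print("orange box",x,y,w,hh,"amp y far/near mm",(a[:,1]*1e3).round(1));return c
E
python3 - <<'E'
from p import *
lever(); r.dwell(.9); r.servo_line(W(-.053),velocity=.03); c=lever();print(r.sense()["time"],Fy(r.sense()))
cv2.imwrite("pics/w3.png",c["frame"][:,:,::-1])
E
```

```text
orange box 279 208 87 54 amp y far/near mm [-13.6 -35.9]
orange box 278 195 88 52 amp y far/near mm [-12.8 -33.7]
15.0833 0.20846591463495817
```

View pics/w3.png

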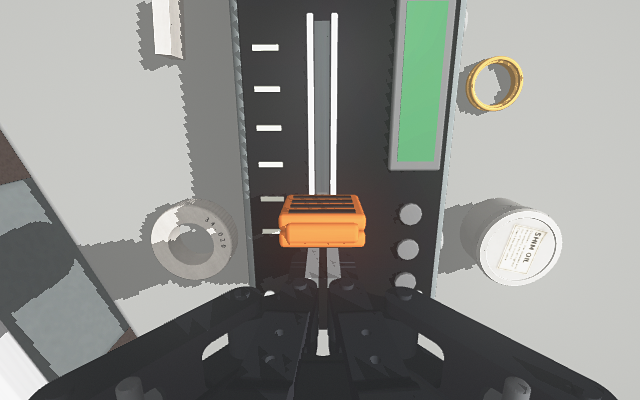

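Lever rear is now at -33.7 mm (expected -34), so it lies in click one and the finger is clear.

```bash
python3 - <<'E'
from p import *
r.dwell(.5)
r.servo_line(W(-.050),velocity=.03)
y=push(-.050,-.034); lever(); r.dwell(.4); lever()
r.servo_line(W(-.037),velocity=.03); lever(); r.dwell(1.0); lever();print(r.sense()["time"])
E
```

```text
-50.0/-50.1:0.3 -49.0/-48.9:-0.1 -48.0/-47.9:0.8 -47.0/-46.9:-0.3 -46.0/-46.4:2.3 -45.0/-45.8:3.5 -44.0/-45.0:4.9 -43.0/-44.3:6.2 -42.0/-43.7:7.3 -41.0/-43.0:8.3 -40.0/-42.3:8.2 -39.0/-41.5:8.8 -38.0/-40.6:8.6 -37.0/-39.5:8.8 -36.0/-38.3:7.7 -35.0/-36.7:6.5 -34.0/-34.9:2.9 t 20.0833
orange box 279 208 87 54 amp y far/near mm [  0.7 -21.6]
orange box 279 206 87 54 amp y far/near mm [  3.3 -18.9]
orange box 278 196 88 52 amp y far/near mm [  3.  -17.9]
orange box 278 192 88 52 amp y far/near mm [  4.7 -16.1]
21.9333
```

Click two reached (rear at -16.1, expected -16). It drifts slowly into the click, so I'll rest a bit longer before the third push.

```bash
python3 - <<'E'
from p import *
r.dwell(.6)
r.servo_line(W(-.032),velocity=.03)
y=push(-.032,-.016); r.dwell(.4); lever()
r.servo_line(W(-.022),velocity=.03); r.dwell(1.2); lever();print(r.sense()["time"])
r.servo_line(W(-.035),velocity=.05); lever()
E
```

```text
-32.0/-32.1:-0.7 -31.0/-30.9:0.2 -30.0/-29.9:0.0 -29.0/-28.9:-1.1 -28.0/-28.4:1.7 -27.0/-27.8:3.1 -26.0/-27.0:5.3 -25.0/-26.4:5.6 -24.0/-25.7:6.2 -23.0/-25.1:7.1 -22.0/-24.3:8.0 -21.0/-23.6:7.8 -20.0/-22.7:8.1 -19.0/-21.7:8.1 -18.0/-20.4:7.7 -17.0/-18.8:6.0 -16.0/-17.0:3.2 t 27.1
orange box 279 207 87 54 amp y far/near mm [21.  -1.3]
orange box 278 185 88 51 amp y far/near mm [22.4  2.2]
29.15
orange box 276 155 92 48 amp y far/near mm [19.8  1.9]
```

Rear edge is at +2 mm (expected +2), so the lever is in click three. I'll retreat upward and check.

```bash
python3 - <<'E'
from p import *
r.servo_line(W(-.040,.20),velocity=.15); r.servo_line(W(-.10,.30),velocity=.2); c=lever()
cv2.imwrite("pics/w4.png",c["frame"][:,:,::-1]);s=r.sense();print(s["time"],s["contact_force"])
E
```

```text
orange box 307 62 34 17 amp y far/near mm [14.6 -1.1]
31.3917 [-0.17261547 -0.38015466  0.16277892]
```

View pics/w4.png

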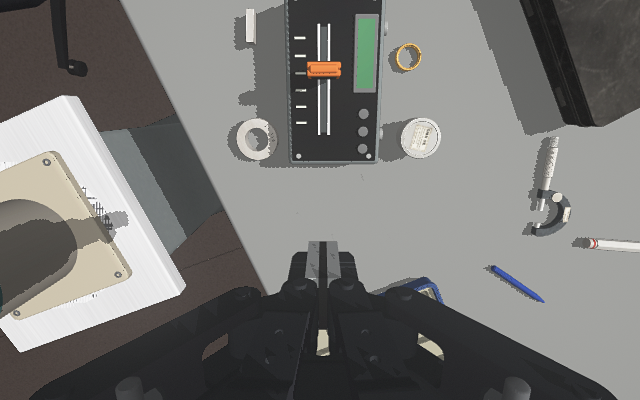

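The lever at (323,70) is level with the fourth mark from the bottom (300,73), which is the third click. The bystanders are undisturbed and the robot is clear.

```bash
python3 -c "
from rig import r
r.dwell(.5);print(r.finish_job())"
```

```text
the job is handed in; nothing more can be done
None
```

The lever lies in the third click after resting in clicks one, two and three in turn, with the robot clear and the loose items looking undisturbed in the last picture; the job was handed in at about 32 s.

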